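# Lock the battery hatch of a kitchen scale with a screwdriver

### The job

Take the red screwdriver from its wooden stand, seat its bit in the slotted brass screw of the upturned kitchen scale's battery hatch, push the spring-loaded screw in and keep it pushed, with about 10 to 15 N, while you turn it clockwise to its stop at the green mark. More than 25 N cracks the hatch, and too light a push strips the screw; keep the gripper off the scale. Then stand the screwdriver back fully in its hole and leave everything else where it is.

Things in the scene. Friction and masses are not known exactly. Their poses are not given: they have to be found in the camera images.
- scale: White kitchen scale lying face down, 206 x 166 mm, 34 mm high (four 3 mm rubber feet on top near the corners), fixed to the sideboard. Origin: centre of its underside on the sideboard, x along the long side, z up.
- hatch_centre (a point): Point on the scale's upper face (34 mm up) on the axis of the upright, spring-loaded brass screw; axes as the scale's. Head 25 mm across in a round recess 29 mm wide, 16 mm deep. Its face stands at a height that is NOT measured and varies: 1 mm below to 15 mm above this point; feel for it. Slot in the face: 13 x 3.4 mm, 3 mm deep, closed at both ends. The head gives 1 mm per 12 N, 3 mm at most.
- screw (a joint): Turn of the brass screw, rad, clockwise from above: 0 open, 1.10 hard stop (locked). The slot lies at (0.55 - value) rad, counter-clockwise from above, from the scale's x axis: at the orange mark at 0, at the green when locked. Friction 0.02 N m; stays where left. Strips if turned from 0.3 to 0.95 with under 6 N of push; the hatch cracks above 27 N in all (push and turning).
- screwdriver: Stubby screwdriver, about 0.12 kg, upright in the stand, bit down. Origin: middle of its red square handle (26 x 26 mm, 64 mm high, flats square to the tool's x and y axes; grasp across two flats). z points up, away from the bit. A collar 25 mm wide ends 35 mm below the origin and rests on the stand; below it a shaft 8 mm thick.
- bit_tip (a point): Middle of the tip of the screwdriver's flat bit, 95 mm below the screwdriver's origin, axes as the screwdriver's. Bit: 10 mm wide along x, 2.4 mm thick along y, 9 x 2.0 mm in its last 2 mm. It has about 0.2 rad of play in the slot before the screw follows.
- stand: Fixed wooden block, 85 x 85 mm (rubber foot 91 mm), 66 mm high. Origin: centre of its underside.
- stand_mouth (a point): Centre of the mouth of the stand's round hole, 16 mm wide and 63 mm deep, at the middle of its top, 66 mm above the sideboard. With the screwdriver home its origin is 35 mm above this point.
- mug: Bystander: small mug, 65 x 92 mm, 49 mm high, origin under its centre. Must stay.
- spice_jar: Bystander: spice jar, 41 mm wide, 105 mm high, origin under its centre. Must stay.
- mustard: Bystander: low glass jar, 62 mm wide, 86 mm high, origin under its centre. Must stay.
Not all that is in view belongs to the job. What is meant by the screwdriver is not turquoise, and is the larger of those in its own colour.

How it is judged (in metres and radians):
On the way, in this order (a step that is already met when the one before it is completed fails the run):
1. the screwdriver is drawn out of the stand (z of bit_tip in the frame of stand_mouth above 0.005 m), for 0.1 s.
2. the screw is turned past its middle with the screwdriver bearing on it (value of joint screw above 0.55 rad and contact force between screwdriver and screw above 6 N), for 0.1 s.
3. the screw is at its stop (1.0 rad or more) (value of joint screw above 1 rad), for 0.2 s.
At the end, for the whole second after the job is handed in: The screw is locked (joint above 0.98 of 1.10 rad) and the screwdriver stands released and at rest in the stand's hole: within 8 mm of its centre, its origin less than 38 mm above the mouth, tilted less than 0.12 rad (value of joint screw above 0.98 rad and horizontal distance between screwdriver and stand_mouth below 0.008 m and z of screwdriver in the frame of stand_mouth below 0.038 m and angle between screwdriver's own z axis and vertical below 0.12 rad and linear speed of screwdriver below 0.02 m/s); the robot touches nothing.
It fails at once if the screwdriver bears on the screw or the scale with more than 27 N (contact force between screwdriver and screw above 27 N or contact force between screwdriver and scale above 27 N).
It fails at once if the screw is turned while the screwdriver pushes it in with less than 6 N (between 0.3 and 0.95 rad) (value of joint screw between 0.3 and 0.95 rad and contact force between screwdriver and screw below 6 N).
It fails at once if the fingers push on the scale or its screw (contact force between the fingers and screw above 2 N or contact force between the fingers and scale above 2 N).
It fails at once if a bystander is moved by more than 20 mm or tipped (distance of any of mug, spice_jar, mustard from where it was at the start of the episode above 0.02 m or angle between any of spice_jar, mug, mustard's own z axis and vertical above 0.3 rad).
It also fails if it takes over 66 s, if anything falls off the work surface, if the arm or the gripper's body presses on something with over 40 N, if the wrist force passes 120 N, or if a joint passes its speed limit or range.

### The arm

A 6-joint arm with a two-finger parallel gripper is mounted at the origin on a cart in front of the work surface, level with it; the furniture and walls round the work are solid. World frame = base frame: x ahead of the robot, y to its left, z up, the work surface at z = 0. Lengths are in mm, angles in rad, forces in N, time in s.
With the tool pointing down it reaches from about 400 to 925 mm from the base axis. Payload 12.5 kg.
Tool frame: the origin (TCP) lies at the very end of the fingers, on their centre line; the grasp point (between the pads) lies grip_depth behind it (grip_depth is the distance from the TCP to the grasp point, in mm); z points along the fingers, y is the line along which they close (so a half turn about z gives the same grasp; the last joint's range is limited). The gripper opens to 95 mm and grips with 3 to 60 N. Pads are 20 mm wide; open, the fingers measure 119 mm over their backs; the gripper's body (75 mm by 180 mm) begins 59 mm behind the grasp point.
Start: joints at [1.012, 0.491, 1.559, -0, 1.092, -0.106], TCP at [273.415, 562.042, 214.661] pointing down, gripper open.
Joint ranges: [-3.1, 3.1], [-0.84, 2.19], [0.05, 2.79], [-1.13, 4.28], [0.06, 2.93], [-2.69, 2.69]. Speed limits (rad/s): [2.22, 2.22, 2.79, 3.14, 3.14, 3.14].

### API

Orientations are given as [roll, pitch, yaw] about the fixed x, y, z axes, in that order (R = Rz(yaw) Ry(pitch) Rx(roll)).
In Python, from cell import state, read_camera, job_done, grip_depth gives the robot as it stands.
- The arm moves only by the tool drive_tool, never from a script. Its argument "targets" is a list of rows, each an object with "jaw": the opening, from 0 (shut) to 1 (fully open); "travel": the shift along the tool's x, y, z in m, a list of three; "twist": the turn about the tool's z in rad. In form: [{"jaw": jaw, "travel": [tx, ty, tz], "twist": twist}, ...]. A call has 1 to 8 rows; each row is the pose to reach, as a shift and turn from the pose commanded when the call began, along the tool's axes at that moment; what a row does not reach only later rows make up. A row lasts 1/12 s, in which the tool goes at most 41.7 mm and 7.16 degrees, less where a joint would pass 70% of its speed; a pose out of reach is approached as far as the arm can. A call with a gripper value outside its range is refused whole. The fingers move at their own pace and stop on an object; the grip force is fixed at half the most. Time passes only in rows, so rows that repeat a pose let the fingers close. It gives the time, the measured TCP pose, the force, the opening and the grip force at its end, in the units of the state.
- state(): the state, without advancing time (a new reading comes with each control period).
- read_camera(name): name is "side" or "top"; returns a dict with "frame" (480x640x3 uint8, red, green, blue), "fx", "fy", "cx", "cy" (pixels), "R" (3x3) and "t" (3): a world point X has camera coordinates R X + t. Camera axes: x right, y down, z forward; pixel columns grow to the right and rows downward; lengths in mm; the calibration is good to about 2 mm. A picture is of the moment at which its call begins. There is no depth.
- job_done(): hands the job in; it is judged then, once.
The state is a dict: "t": time; "joints": joint angles; "qvel": joint speeds; "tau": joint torques, N m; "eef_pos": TCP position; "tcp_rot": TCP orientation; "ft_force": force on the tool from outside, world axes, zero at the start; "moment": the same for the moment, N m; "opening": opening from 0.0 (shut) to 1.0 (fully open); "grip_force": force on a finger pad.
Only numpy, scipy, OpenCV 4.12 (cv2) and the standard library are available. Lean on these libraries where they do the work, as an engineer would, in place of code of your own. Each camera call takes 0.05 s, during which the arm holds its last target. There are 200 camera calls.

## Working session

There is one attempt and no reset: what is moved stays moved. The work goes in short steps, Python scripts to look and compute and a tool call to move; the robot and the scene stay as the last step left them, time stands still between calls to the robot, and variables do not carry over. Pictures are saved under pics/ and viewed, at most 10 in all, crops included, and the job is handed in when it is done.

Besides the shell and the picture viewer there is one more tool, called after "Call:" as a command line: name --argument value ..., lists and objects as JSON in quotes. drive_tool: Moves the arm, as the interface text tells. Its arguments: {"type":"object","properties":{"targets":{"type":"array"}},"required":["targets"]}

```bash
ls; mkdir -p pics
python3 - <<'E'
from cell import *
import cv2,numpy as np
print(grip_depth, state())
for n in("top","side"):
    c=read_camera(n);cv2.imwrite(f"pics/{n}0.png",c["frame"][...,::-1])
    print(n,c["fx"],c["cx"],c["cy"],np.round(-c["R"].T@c["t"]),np.round(c["R"],3).tolist())
E
```

```text
pics
18.8 {'t': 0.0, 'joints': array([ 1.01241742e+00,  4.91556023e-01,  1.55944832e+00, -1.38939011e-05,
        1.09170675e+00, -1.05617992e-01]), 'qvel': array([ 0.00147228, -0.00012394,  0.00037549,  0.00094969,  0.00078475,
        0.00134399]), 'tau': array([ 2.90277640e-04, -6.12612176e+01, -2.58173615e+01,  6.92852656e-02,
        4.82651917e-02, -8.05009972e-05]), 'eef_pos': array([273.2680012 , 561.82070762, 214.06433791]), 'tcp_rot': array([-3.14047915e+00, -1.05654166e-04,  2.68883809e+00]), 'ft_force': array([ 0.08116751,  0.15932449, -0.89393244]), 'moment': array([ 0.0443213 , -0.05442749, -0.00571023]), 'grip_force': 0.0, 'opening': 1.001593867599562}
top 603.318482023122 314.1251259083018 242.6175430223343 [ 422.  -75. 1478.] [[-0.017, -1.0, -0.003], [-0.997, 0.018, -0.082], [0.082, 0.001, -0.997]]
side 504.5454957480656 315.8957042018854 236.2528659184884 [ 305. -807.  697.] [[0.951, -0.308, 0.017], [-0.17, -0.57, -0.804], [0.258, 0.761, -0.595]]
```

View pics/top0.png

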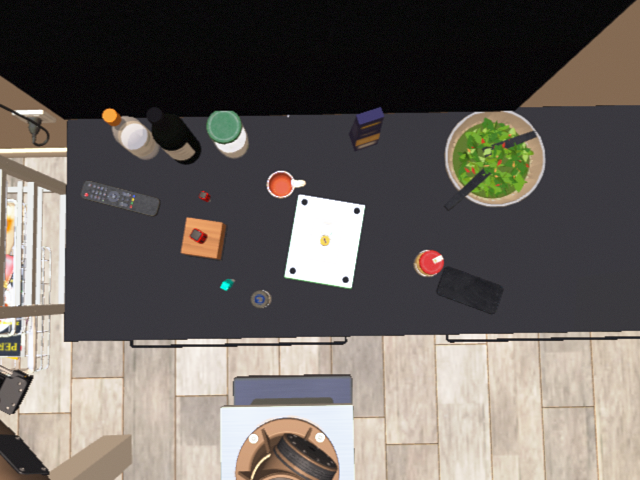

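View pics/side0.png

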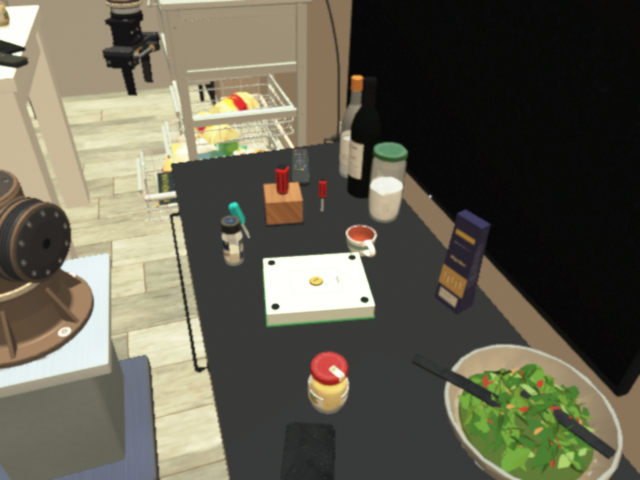

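```bash
cat > h.py <<'E'
from cell import *
import cv2,numpy as np
def ray(c,u,v,z):
    d=c["R"].T@np.array([(u-c["cx"])/c["fx"],(v-c["cy"])/c["fy"],1]);o=-c["R"].T@c["t"]
    return o+d*(z-o[2])/d[2]
def px(c,X):
    p=c["R"]@np.array(X,float)+c["t"];return np.array([c["fx"]*p[0]/p[2]+c["cx"],c["fy"]*p[1]/p[2]+c["cy"]])
def crop(c,u,v,w,h,k): return cv2.resize(c["frame"][v:v+h,u:u+w],None,fx=k,fy=k,interpolation=cv2.INTER_CUBIC)[...,::-1]
def blobs(m,x0,y0,amin=3):
    n,l,s,ce=cv2.connectedComponentsWithStats(m.astype(np.uint8))
    return [(ce[i]+[x0,y0],s[i,4],l==i) for i in range(1,n) if s[i,4]>=amin]
E
python3 - <<'E'
from h import *
np.set_printoptions(precision=1,suppress=True)
c=read_camera("top");s=read_camera("side")
a=np.hstack([crop(c,175,180,60,90,6),crop(s,255,155,75,90,5)[:540] if 0 else cv2.resize(crop(s,255,155,72,90,6),(432,540))])
cv2.imwrite("pics/a.png",a)
b=np.hstack([crop(c,280,190,90,105,5),cv2.resize(crop(s,255,245,125,85,3),(375,525))]);b=np.hstack([crop(c,305,220,40,40,10)[:400],cv2.resize(crop(s,296,262,40,40,10),(400,400))])
cv2.imwrite("pics/b.png",b)
f=c["frame"].astype(int);
# scale white mask
sub=f[185:300,275:375];m=sub.min(2)>150
B=max(blobs(m,275,185),key=lambda b:b[1]);cnt=cv2.findContours(B[2].astype(np.uint8),0,2)[0][0]
r=cv2.minAreaRect(cnt);print("white",r,B[0])
hull=cv2.fillConvexPoly(np.zeros(m.shape,np.uint8),cv2.convexHull(cnt),1);hull=cv2.erode(hull,np.ones((5,5)))
w=[]
for b in blobs((sub.max(2)<90)&(hull>0),275,185,6): print("foot",b[0],b[1],ray(c,*b[0],34));w.append(ray(c,*b[0],34))
hsv=cv2.cvtColor(c["frame"],cv2.COLOR_RGB2HSV)
for nm,cc,box in(("top",c,(175,180,75,110)),("side",s,(255,155,75,70))):
    x,y,ww,hh=box;q=cv2.cvtColor(cc["frame"],cv2.COLOR_RGB2HSV)[y:y+hh,x:x+ww].astype(int)
    red=((q[...,0]<8)|(q[...,0]>172))&(q[...,1]>150)&(q[...,2]>60)
    for b in blobs(red,x,y,5): print(nm,"red",b[0],b[1],cv2.minAreaRect(np.argwhere(b[2])[:,::-1].astype(np.float32)))
    wood=(q[...,0]>8)&(q[...,0]<20)&(q[...,1]>90)&(q[...,2]>90)
    for b in blobs(wood,x,y,40): 
        print(nm,"wood",b[0],b[1],cv2.minAreaRect(np.argwhere(b[2])[:,::-1].astype(np.float32)))
for cc,x,y in((c,305,220),(s,296,262)):
    q=cv2.cvtColor(cc["frame"],cv2.COLOR_RGB2HSV)[y:y+40,x:x+40].astype(int)
    for b in blobs((q[...,1]>80),x,y,3): print("sat",b[0],b[1],ray(cc,*b[0],34))
E
```

```text
white ((49.351348876953125, 55.89189147949219), (68.0611801147461, 84.17227935791016), 9.462322235107422) [324.4 240.9]
foot [304.1 201.9] 20 [638.8 -50.8  34. ]
foot [356.4 210.3] 19 [ 616.3 -176.6   34. ]
foot [292.2 270.2] 20 [474.4 -20.   34. ]
foot [345.1 279.2] 21 [ 450.8 -146.    34. ]
top red [204.6 196.5] 53 ((28.880001068115234, 16.15999984741211), (9.600000381469727, 8.399999618530273), 36.869895935058594)
top red [200.2 236.9] 88 ((23.09999656677246, 55.80000305175781), (15.205260276794434, 11.180338859558105), 26.56505012512207)
top wood [203.4 238.2] 1316 ((27.851287841796875, 57.85176467895508), (40.66286849975586, 37.23570251464844), 8.880659103393555)
side red [281.9 179.7] 300 ((26.5, 24.5), (27.0, 13.0), 90.0)
side red [322.4 187.6] 131 ((67.5, 32.5), (17.0, 7.0), 90.0)
side wood [282.9 203.7] 1422 ((28.141170501708984, 47.33529281616211), (41.339412689208984, 38.57834243774414), 85.60128784179688)
sat [324.5 240.4] 68 [544.8 -98.3  34. ]
sat [315.8 280.6] 86 [546.3 -97.6  34. ]
```

View pics/a.png

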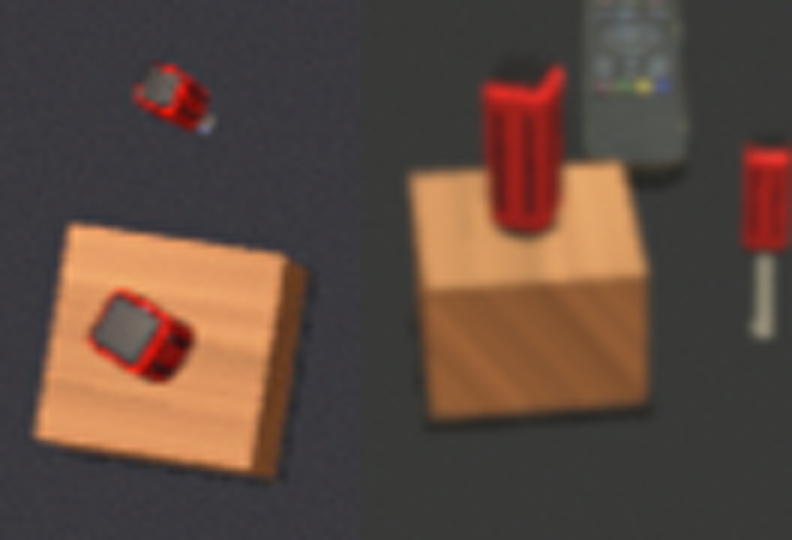

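View pics/b.png

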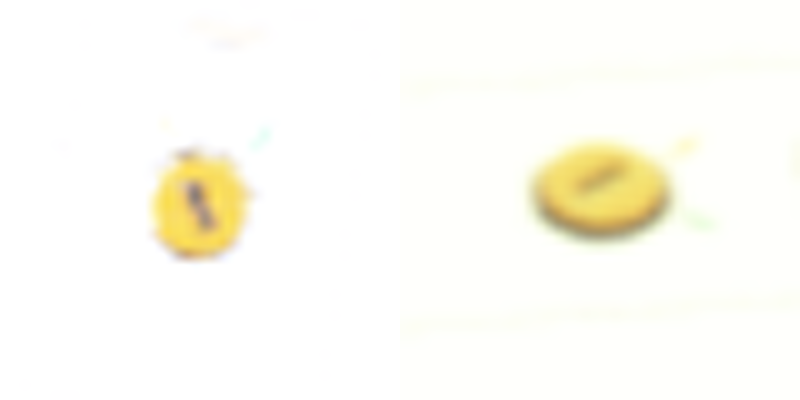

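The red screwdriver in the wooden stand (top 199,236; side 282,180) is the larger of the two reds. The smaller red one lies at top 205,196 / side 322,188, and a turquoise one at top 228,285. So the target is the one in the stand. The screw is at top (324.5,240.4) and its slot lies at the orange mark, to the upper left.

Run:
```python
from h import *
np.set_printoptions(precision=3,suppress=True)
c=read_camera("top");s=read_camera("side")
x,y=180,210
q=cv2.cvtColor(c["frame"],cv2.COLOR_RGB2HSV)[y:y+55,x:x+50].astype(int);
wood=(q[...,0]>5)&(q[...,0]<22)&(q[...,1]>80)&(q[...,2]>175)
B=max(blobs(wood,x,y),key=lambda b:b[1]);pts=np.argwhere(B[2])[:,::-1]+[x,y]
bx=cv2.boxPoints(cv2.minAreaRect(pts.astype(np.float32)))
w=np.array([ray(c,*p,66) for p in bx]);print("top face",w.tolist(),w.mean(0),np.linalg.norm(np.diff(w,axis=0),axis=1))
cap=(q[...,1]<110)&(q[...,2]>55)&(q[...,2]<150)
for b in blobs(cap,x,y,6):
    print("cap",b[0],b[1])
    if 184<b[0][0]<215 and 225<b[0][1]<250:
        bb=cv2.boxPoints(cv2.minAreaRect((np.argwhere(b[2])[:,::-1]+[x,y]).astype(np.float32)));w=np.array([ray(c,*p,133) for p in bb]);d=np.diff(w,axis=0)
        print(ray(c,*b[0],133),np.linalg.norm(d,axis=1),np.arctan2(d[:,1],d[:,0])%(np.pi/2))
# whole driver (cap+nonwood) silhouette in top over wood
h=((q[...,0]<6)|(q[...,0]>170))&(q[...,1]>140)|cap
for b in blobs(h,x,y,30):
    cnt=np.argwhere(b[2])[:,::-1]+[x,y];r=cv2.minAreaRect(cnt.astype(np.float32));bb=cv2.boxPoints(r);print("sil",b[0],b[1],r)
    w=np.array([ray(c,*p,100) for p in bb]);d=np.diff(w,axis=0);print(np.linalg.norm(d,axis=1),np.arctan2(d[:,1],d[:,0])%(np.pi/2))
for X in((540,180,66),): print(px(c,X),px(s,X))
# side: stand top face
x,y=258,160
q=cv2.cvtColor(s["frame"],cv2.COLOR_RGB2HSV)[y:y+70,x:x+55].astype(int);
print("side cols red by row")
red=((q[...,0]<8)|(q[...,0]>172))&(q[...,1]>150)&(q[...,2]>60)
for r in range(0,45,3):
    k=np.where(red[r])[0]
    if len(k):print(y+r,x+k.min(),x+k.max())
wood=(q[...,0]>5)&(q[...,0]<22)&(q[...,1]>80)&(q[...,2]>185)
B=max(blobs(wood,x,y),key=lambda b:b[1]);hl=cv2.approxPolyDP(cv2.convexHull((np.argwhere(B[2])[:,::-1]+[x,y]).astype(np.float32)),2.5,True)[:,0]
print(hl.tolist(),[ray(s,*p,66).tolist() for p in hl])
```

```text
top face [[519.7683356479414, 239.7034356499454, 66.0], [603.5181079285218, 226.85785016181933, 66.0], [588.9696330240215, 142.57566839751487, 66.0], [505.3652739184905, 155.8130952628634, 66.0]] [554.405 191.238  66.   ] [84.729 85.529 84.646]
cap [205.337 234.976] 1160
[553.15  169.778 133.   ] [110.183 121.415 109.378] [1.553 1.565 1.553]
cap [195.536 234.449] 69
[554.723 191.737 133.   ] [18.567 18.194 18.555] [0.979 0.968 0.978]
sil [205.337 234.976] 1160 ((204.5, 237.0), (54.0, 49.0), 90.0)
[112.887 124.394 112.062] [1.553 1.565 1.553]
sil [198.065 235.83 ] 153 ((198.0146942138672, 235.80882263183594), (15.263373374938965, 10.975909233093262), 30.963754653930664)
[25.107 35.347 25.079] [1.027 1.015 1.025]
[206.205 243.312] [277.12 195.76]
side cols red by row
166 287 288
169 276 288
172 276 287
175 276 287
178 276 288
181 276 288
184 277 287
187 277 287
190 277 287
193 281 284
[[301.0, 199.0], [267.0, 202.0], [264.0, 186.0], [297.0, 183.0]] [[589.8464410811016, 150.51496994081845, 66.0], [510.8481138841812, 160.24365959791987, 66.0], [520.6653189360065, 232.1217196562942, 66.0], [601.3542605426843, 223.43355564252022, 66.0]]
```

Call:
drive_tool --targets '[{"jaw": 1,"travel": [-0.415,-0.21,0.03],"twist": 0.138},{"jaw": 1,"travel": [-0.415,-0.21,0.03],"twist": 0.138},{"jaw": 1,"travel": [-0.415,-0.21,0.03],"twist": 0.138},{"jaw": 1,"travel": [-0.415,-0.21,0.03],"twist": 0.138},{"jaw": 1,"travel": [-0.415,-0.21,0.03],"twist": 0.138},{"jaw": 1,"travel": [-0.415,-0.21,0.03],"twist": 0.138},{"jaw": 1,"travel": [-0.415,-0.21,0.03],"twist": 0.138},{"jaw": 1,"travel": [-0.415,-0.21,0.03],"twist": 0.138}]'

```text
t: 0.97
eef_pos: [475.5, 295.4, 193.2]
tcp_rot: [3.141, 0.0, 2.551]
ft_force: [0.4, 0.2, 0.7]
opening: 0.996
grip_force: 0.0
```

```bash
cat >> h.py <<'E'
def go(x,y,z,yaw=None):
    s=state();p=s["eef_pos"];a=s["tcp_rot"][2];d=np.array([x,y,z])-p
    print("t",round(s["t"],2),"pos",p.round(1),"rot",s["tcp_rot"].round(4),"F",s["ft_force"].round(1),"op",round(s["opening"],3),"j6",s["joints"][5].round(3))
    print("travel",np.round([d[0]*np.cos(a)+d[1]*np.sin(a),d[0]*np.sin(a)-d[1]*np.cos(a),-d[2]],1),"twist",None if yaw is None else round(a-yaw,4))
E
python3 -c "
from h import *
go(554.6,191.5,82,2.551)"
```

```text
t 0.97 pos [475.5 295.4 193.2] rot [3.1413e+00 1.0000e-04 2.5509e+00] F [0.4 0.2 0.7] op 0.996 j6 -0.542
travel [-123.5  -42.2  111.2] twist -0.0001
```

Call:
drive_tool --targets '[{"jaw": 1,"travel": [-0.1235,-0.042,0.03],"twist": 0},{"jaw": 1,"travel": [-0.1235,-0.042,0.03],"twist": 0},{"jaw": 1,"travel": [-0.1235,-0.042,0.03],"twist": 0},{"jaw": 1,"travel": [-0.1235,-0.042,0.03],"twist": 0},{"jaw": 1,"travel": [-0.1235,-0.042,0.03],"twist": 0},{"jaw": 1,"travel": [-0.1235,-0.042,0.03],"twist": 0}]'

```text
t: 1.47
eef_pos: [553.5, 193.5, 163.1]
tcp_rot: [-3.141, -0.001, 2.55]
ft_force: [0.3, 0.3, 0.1]
opening: 1.0
grip_force: 0.0
```

```bash
python3 -c "
from h import *
go(554.6,191.5,82,2.551)"
```

```text
t 1.47 pos [553.5 193.5 163.1] rot [-3.1414e+00 -6.0000e-04  2.5496e+00] F [0.3 0.3 0.1] op 1.0 j6 -0.756
travel [-2.  -1.1 81.1] twist -0.0014
```

Call:
drive_tool --targets '[{"jaw": 1,"travel": [-0.002,-0.001,0.03],"twist": 0},{"jaw": 1,"travel": [-0.002,-0.001,0.06],"twist": 0},{"jaw": 1,"travel": [-0.002,-0.001,0.081],"twist": 0},{"jaw": 1,"travel": [-0.002,-0.001,0.081],"twist": 0},{"jaw": 0,"travel": [-0.002,-0.001,0.081],"twist": 0},{"jaw": 0,"travel": [-0.002,-0.001,0.081],"twist": 0},{"jaw": 0,"travel": [-0.002,-0.001,0.081],"twist": 0},{"jaw": 0,"travel": [-0.002,-0.001,0.081],"twist": 0}]'

```text
t: 2.13
eef_pos: [555.3, 192.0, 83.7]
tcp_rot: [3.14, 0.002, 2.551]
ft_force: [0.6, 0.0, 0.2]
opening: 0.776
grip_force: 0.0
```

Call:
drive_tool --targets '[{"jaw": 0,"travel": [0,0,0],"twist": 0},{"jaw": 0,"travel": [0,0,0],"twist": 0},{"jaw": 0,"travel": [0,0,0],"twist": 0},{"jaw": 0,"travel": [0,0,0],"twist": 0},{"jaw": 0,"travel": [0,0,0],"twist": 0},{"jaw": 0,"travel": [0,0,0],"twist": 0}]'

```text
t: 2.63
eef_pos: [554.9, 191.5, 82.2]
tcp_rot: [3.142, -0.0, 2.551]
ft_force: [-0.4, -0.3, 0.6]
opening: 0.356
grip_force: 0.0
```

```bash
python3 -c "
from h import *
go(554.6,191.5,82,2.551)"
```

```text
t 2.63 pos [554.9 191.5  82.2] rot [ 3.1416 -0.      2.5507] F [-0.4 -0.3  0.6] op 0.356 j6 -0.76
travel [ 0.3 -0.1  0.2] twist -0.0003
```

Then close fully and lift.

Call:
drive_tool --targets '[{"jaw": 0,"travel": [0,0,0],"twist": 0},{"jaw": 0,"travel": [0,0,0],"twist": 0},{"jaw": 0,"travel": [0,0,0],"twist": 0},{"jaw": 0,"travel": [0,0,0],"twist": 0},{"jaw": 0,"travel": [0,0,0],"twist": 0},{"jaw": 0,"travel": [0,0,0],"twist": 0}]'

```text
t: 3.13
eef_pos: [554.9, 191.5, 82.1]
tcp_rot: [-3.142, -0.0, 2.551]
ft_force: [-0.3, -0.7, -1.0]
opening: 0.275
grip_force: 30.0
```

Call:
drive_tool --targets '[{"jaw": 0,"travel": [0,0,-0.015],"twist": 0},{"jaw": 0,"travel": [0,0,-0.03],"twist": 0},{"jaw": 0,"travel": [0,0,-0.045],"twist": 0},{"jaw": 0,"travel": [0,0,-0.06],"twist": 0},{"jaw": 0,"travel": [0,0,-0.09],"twist": 0},{"jaw": 0,"travel": [0,0,-0.12],"twist": 0},{"jaw": 0,"travel": [0,0,-0.12],"twist": 0},{"jaw": 0,"travel": [0,0,-0.12],"twist": 0}]'

```text
t: 3.8
eef_pos: [555.2, 191.6, 203.4]
tcp_rot: [3.139, 0.002, 2.551]
ft_force: [0.6, -0.7, -2.9]
opening: 0.273
grip_force: 30.0
```

Run:
```python
from h import *
go(545.1,-98,230,2.551)
s=read_camera("side");t=read_camera("top")
p=state()["eef_pos"];g=p+[0,0,18.8];u=px(s,g-[0,0,95]);print("tip px side",u,"top",px(t,g-[0,0,95]))
u=u.astype(int)
cv2.imwrite("pics/c.png",crop(s,u[0]-35,u[1]-50,70,60,8))
```

```text
t 3.8 pos [555.2 191.6 203.4] rot [3.1395e+00 1.9000e-03 2.5508e+00] F [ 0.6 -0.7 -2.9] op 0.273 j6 -0.76
travel [-152.9 -246.2  -26.6] twist -0.0002
tip px side [281.19956772 170.5487907 ] top [196.38140837 234.94590031]
```

View pics/c.png

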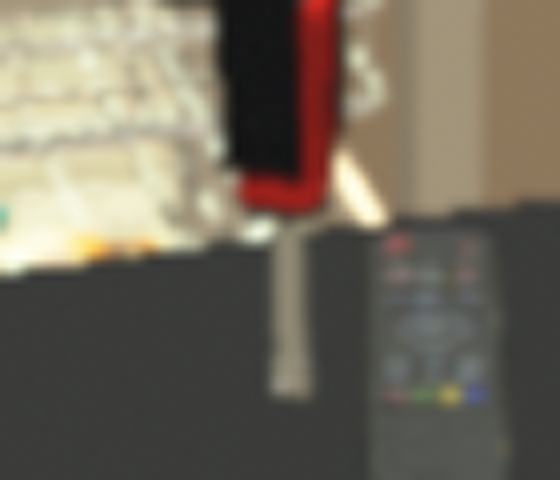

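Crop: the bit (tip at about side 282.5,169.4) flares wider than the shaft. Its wide side is therefore along tool x. I'll move over the screw with the bit at the slot's angle.

Call:
drive_tool --targets '[{"jaw": 0,"travel": [-0.153,-0.246,0],"twist": -0.957},{"jaw": 0,"travel": [-0.153,-0.246,0],"twist": -0.957},{"jaw": 0,"travel": [-0.153,-0.246,0],"twist": -0.957},{"jaw": 0,"travel": [-0.153,-0.246,0],"twist": -0.957},{"jaw": 0,"travel": [-0.153,-0.246,0],"twist": -0.957},{"jaw": 0,"travel": [-0.153,-0.246,0],"twist": -0.957},{"jaw": 0,"travel": [-0.153,-0.246,0],"twist": -0.957},{"jaw": 0,"travel": [-0.153,-0.246,0],"twist": -0.957}]'

```text
t: 4.57
eef_pos: [544.1, -101.2, 200.6]
tcp_rot: [3.14, -0.002, -2.799]
ft_force: [-0.5, -0.2, -1.1]
opening: 0.271
grip_force: 30.0
```

Call:
drive_tool --targets '[{"jaw": 0,"travel": [0,0,0],"twist": 0},{"jaw": 0,"travel": [0,0,0],"twist": 0}]'

```text
t: 4.73
eef_pos: [544.3, -98.9, 200.7]
tcp_rot: [3.14, -0.002, -2.807]
ft_force: [-0.1, 0.3, -1.3]
opening: 0.27
grip_force: 30.0
```

Run:
```python
from h import *
go(545.1,-98,140,3.508-2*np.pi)
```

```text
t 4.73 pos [544.3 -98.9 200.7] rot [ 3.1399e+00 -1.9000e-03 -2.8070e+00] F [-0.1  0.3 -1.3] op 0.27 j6 -2.205
travel [-1.1  0.6 60.7] twist -0.0318
```

Call:
drive_tool --targets '[{"jaw": 0,"travel": [-0.001,0.0005,0.02],"twist": -0.032},{"jaw": 0,"travel": [-0.001,0.0005,0.04],"twist": -0.032},{"jaw": 0,"travel": [-0.001,0.0005,0.052],"twist": -0.032},{"jaw": 0,"travel": [-0.001,0.0005,0.057],"twist": -0.032},{"jaw": 0,"travel": [-0.001,0.0005,0.057],"twist": -0.032},{"jaw": 0,"travel": [-0.001,0.0005,0.057],"twist": -0.032}]'

```text
t: 5.23
eef_pos: [545.8, -96.5, 145.2]
tcp_rot: [3.141, -0.0, -2.772]
ft_force: [0.0, 0.0, -1.4]
opening: 0.278
grip_force: 30.0
```

Run:
```python
from h import *
go(545.1,-98,140,3.508-2*np.pi)
s=read_camera("side");p=state()["eef_pos"];print(px(s,p-[0,0,76.2]),px(s,[545.1,-98.3,34]))
cv2.imwrite("pics/d.png",crop(s,285,230,60,64,9))
```

```text
t 5.23 pos [545.8 -96.5 145.2] rot [ 3.1412e+00 -3.0000e-04 -2.7716e+00] F [ 0.   0.  -1.4] op 0.278 j6 -2.235
travel [ 1.2 -1.1  5.2] twist 0.0036
[315.796577   266.57149236] [315.28435781 280.93072211]
```

View pics/d.png

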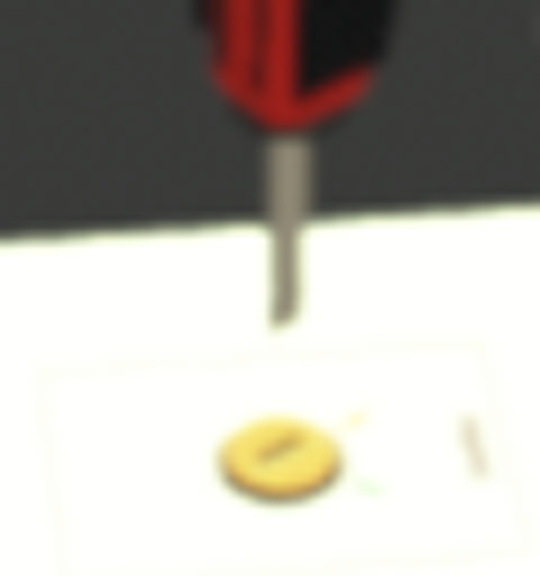

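Run:
```python
from h import *
s=read_camera("side")
for r in range(244,268,2): print(r,s["frame"][r,308:325].tolist() if 0 else s["frame"][r,308:325].min(1).tolist())
```

```text
244 [58, 57, 58, 55, 51, 45, 44, 50, 54, 53, 54, 50, 44, 46, 52, 56, 57]
246 [57, 57, 57, 57, 57, 59, 69, 91, 107, 111, 105, 85, 64, 57, 57, 57, 57]
248 [57, 57, 58, 57, 57, 59, 70, 94, 112, 117, 112, 89, 66, 58, 58, 58, 57]
250 [57, 57, 58, 58, 58, 60, 71, 95, 112, 116, 105, 83, 63, 58, 58, 58, 58]
252 [57, 57, 57, 57, 58, 60, 73, 96, 112, 115, 105, 82, 63, 58, 59, 58, 59]
254 [86, 89, 95, 99, 100, 101, 106, 111, 115, 118, 124, 132, 137, 143, 155, 165, 171]
256 [237, 240, 245, 249, 249, 246, 226, 168, 127, 127, 171, 232, 248, 250, 251, 251, 252]
258 [253, 253, 253, 253, 253, 251, 235, 176, 128, 127, 176, 239, 252, 253, 253, 253, 253]
260 [253, 253, 253, 253, 253, 251, 235, 175, 129, 134, 191, 242, 252, 253, 253, 253, 253]
262 [253, 253, 253, 253, 253, 251, 233, 169, 125, 129, 180, 239, 252, 253, 253, 253, 253]
264 [253, 253, 253, 253, 253, 251, 225, 154, 124, 137, 192, 242, 252, 253, 253, 253, 253]
266 [253, 253, 253, 253, 253, 251, 238, 202, 202, 225, 244, 251, 253, 253, 253, 253, 253]
```

Call:
drive_tool --targets '[{"jaw": 0,"travel": [0.0028,-0.0008,0.005],"twist": 0},{"jaw": 0,"travel": [0.0028,-0.0008,0.01],"twist": 0},{"jaw": 0,"travel": [0.0028,-0.0008,0.015],"twist": 0},{"jaw": 0,"travel": [0.0028,-0.0008,0.016],"twist": 0},{"jaw": 0,"travel": [0.0028,-0.0008,0.016],"twist": 0},{"jaw": 0,"travel": [0.0028,-0.0008,0.016],"twist": 0}]'

```text
t: 5.83
eef_pos: [543.4, -99.0, 129.1]
tcp_rot: [3.141, -0.0, -2.772]
ft_force: [-0.2, -0.4, -2.4]
opening: 0.273
grip_force: 30.0
```

Run:
```python
from h import *
go(543.5,-98.3,122,3.508-2*np.pi)
```

```text
t 5.83 pos [543.4 -99.  129.1] rot [ 3.1414e+00 -1.0000e-04 -2.7715e+00] F [-0.2 -0.4 -2.4] op 0.273 j6 -2.241
travel [-0.3  0.6  7.1] twist 0.0037
```

Call:
drive_tool --targets '[{"jaw": 0,"travel": [0,0.0005,0.002],"twist": 0},{"jaw": 0,"travel": [0,0.0005,0.004],"twist": 0},{"jaw": 0,"travel": [0,0.0005,0.005],"twist": 0},{"jaw": 0,"travel": [0,0.0005,0.005],"twist": 0},{"jaw": 0,"travel": [0,0.0005,0.005],"twist": 0}]'

```text
t: 6.25
eef_pos: [543.2, -98.5, 124.1]
tcp_rot: [3.141, -0.0, -2.771]
ft_force: [-0.4, -0.1, -1.2]
opening: 0.276
grip_force: 30.0
```

Call:
drive_tool --targets '[{"jaw": 0,"travel": [0,0,0.001],"twist": 0},{"jaw": 0,"travel": [0,0,0.002],"twist": 0},{"jaw": 0,"travel": [0,0,0.003],"twist": 0},{"jaw": 0,"travel": [0,0,0.004],"twist": 0},{"jaw": 0,"travel": [0,0,0.004],"twist": 0}]'

```text
t: 6.67
eef_pos: [543.1, -98.5, 119.9]
tcp_rot: [3.141, -0.0, -2.771]
ft_force: [-0.1, 0.4, -1.6]
opening: 0.271
grip_force: 30.0
```

Call:
drive_tool --targets '[{"jaw": 0,"travel": [0,0,0.0005],"twist": 0},{"jaw": 0,"travel": [0,0,0.001],"twist": 0},{"jaw": 0,"travel": [0,0,0.001],"twist": 0}]'

```text
t: 6.92
eef_pos: [543.2, -98.5, 119.1]
tcp_rot: [3.142, 0.0, -2.771]
ft_force: [-0.0, 0.2, -0.7]
opening: 0.271
grip_force: 30.0
```

Call:
drive_tool --targets '[{"jaw": 0,"travel": [0,0,0.0005],"twist": 0},{"jaw": 0,"travel": [0,0,0.001],"twist": 0},{"jaw": 0,"travel": [0,0,0.001],"twist": 0}]'

```text
t: 7.17
eef_pos: [543.2, -98.5, 118.1]
tcp_rot: [3.141, -0.0, -2.771]
ft_force: [-0.3, 0.6, -1.6]
opening: 0.273
grip_force: 30.0
```

Call:
drive_tool --targets '[{"jaw": 0,"travel": [0,0,0.0005],"twist": 0},{"jaw": 0,"travel": [0,0,0.001],"twist": 0},{"jaw": 0,"travel": [0,0,0.001],"twist": 0}]'

```text
t: 7.42
eef_pos: [543.1, -98.5, 117.1]
tcp_rot: [3.141, -0.0, -2.771]
ft_force: [0.4, -0.3, -1.8]
opening: 0.271
grip_force: 30.0
```

Call:
drive_tool --targets '[{"jaw": 0,"travel": [0,0,0.0005],"twist": 0},{"jaw": 0,"travel": [0,0,0.001],"twist": 0},{"jaw": 0,"travel": [0,0,0.001],"twist": 0}]'

```text
t: 7.67
eef_pos: [543.2, -98.5, 116.1]
tcp_rot: [3.141, -0.0, -2.771]
ft_force: [0.4, 0.2, -1.4]
opening: 0.272
grip_force: 30.0
```

Run:
```python
from h import *
go(543.5,-98.3,115,3.508-2*np.pi)
s=read_camera("side");p=state()["eef_pos"];print(px(s,p-[0,0,76.2]),px(s,[545.1,-98.3,38]))
cv2.imwrite("pics/e.png",crop(s,296,250,40,40,14))
```

```text
t 7.67 pos [543.2 -98.5 116.1] rot [ 3.1414 -0.     -2.7715] F [ 0.4  0.2 -1.4] op 0.272 j6 -2.24
travel [-0.4  0.   1.1] twist 0.0037
[314.4273616  278.92376773] [315.3183716  279.40552127]
```

View pics/e.png

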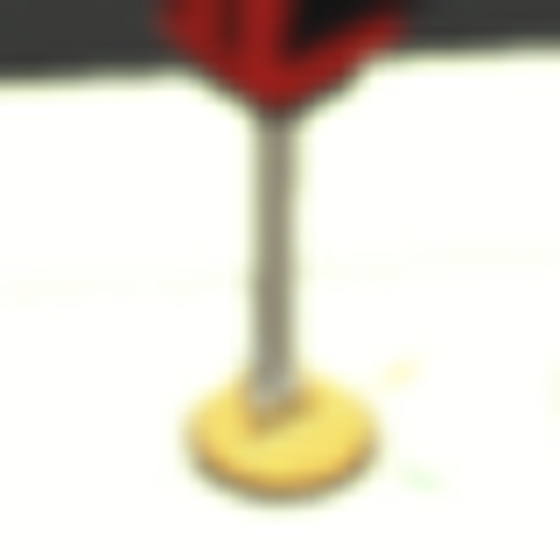

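The tip sits just above the slot, lined up with it. It is about 1 mm to the left (bit column about 315.1, head 315.7).

Call:
drive_tool --targets '[{"jaw": 0,"travel": [-0.0008,-0.0007,0],"twist": 0},{"jaw": 0,"travel": [-0.0008,-0.0007,0.0005],"twist": 0},{"jaw": 0,"travel": [-0.0008,-0.0007,0.001],"twist": 0},{"jaw": 0,"travel": [-0.0008,-0.0007,0.001],"twist": 0}]'

```text
t: 8.05
eef_pos: [544.2, -98.8, 115.0]
tcp_rot: [3.141, -0.0, -2.771]
ft_force: [-0.6, 0.9, -1.7]
opening: 0.27
grip_force: 30.0
```

Call:
drive_tool --targets '[{"jaw": 0,"travel": [0,0,0.0005],"twist": 0},{"jaw": 0,"travel": [0,0,0.001],"twist": 0},{"jaw": 0,"travel": [0,0,0.001],"twist": 0}]'

```text
t: 8.3
eef_pos: [544.1, -98.8, 114.1]
tcp_rot: [3.141, -0.0, -2.771]
ft_force: [-0.1, 0.0, -1.6]
opening: 0.27
grip_force: 30.0
```

Call:
drive_tool --targets '[{"jaw": 0,"travel": [0,0,0.0005],"twist": 0},{"jaw": 0,"travel": [0,0,0.0005],"twist": 0},{"jaw": 0,"travel": [0,0,0.0005],"twist": 0}]'

```text
t: 8.55
eef_pos: [544.2, -98.9, 113.6]
tcp_rot: [3.142, 0.0, -2.771]
ft_force: [-0.6, -0.5, -1.9]
opening: 0.273
grip_force: 30.0
```

Call:
drive_tool --targets '[{"jaw": 0,"travel": [0,0,0.0005],"twist": 0},{"jaw": 0,"travel": [0,0,0.0005],"twist": 0},{"jaw": 0,"travel": [0,0,0.0005],"twist": 0}]'

```text
t: 8.8
eef_pos: [544.2, -98.9, 113.1]
tcp_rot: [3.141, 0.0, -2.771]
ft_force: [0.1, -0.9, -0.9]
opening: 0.268
grip_force: 30.0
```

Call:
drive_tool --targets '[{"jaw": 0,"travel": [0,0,0.0005],"twist": 0},{"jaw": 0,"travel": [0,0,0.0005],"twist": 0},{"jaw": 0,"travel": [0,0,0.0005],"twist": 0}]'

```text
t: 9.05
eef_pos: [544.2, -98.8, 112.7]
tcp_rot: [3.142, 0.0, -2.771]
ft_force: [0.2, -1.3, -2.3]
opening: 0.272
grip_force: 30.0
```

Call:
drive_tool --targets '[{"jaw": 0,"travel": [0,0,0.0005],"twist": 0},{"jaw": 0,"travel": [0,0,0.0005],"twist": 0},{"jaw": 0,"travel": [0,0,0.0005],"twist": 0}]'

```text
t: 9.3
eef_pos: [544.2, -98.9, 112.1]
tcp_rot: [3.142, 0.0, -2.771]
ft_force: [0.6, -0.7, -1.4]
opening: 0.271
grip_force: 30.0
```

Call:
drive_tool --targets '[{"jaw": 0,"travel": [0,0,0.0005],"twist": 0},{"jaw": 0,"travel": [0,0,0.0005],"twist": 0},{"jaw": 0,"travel": [0,0,0.0005],"twist": 0}]'

```text
t: 9.55
eef_pos: [544.2, -98.8, 111.7]
tcp_rot: [3.142, 0.0, -2.771]
ft_force: [1.2, 0.2, -1.1]
opening: 0.276
grip_force: 30.0
```

Call:
drive_tool --targets '[{"jaw": 0,"travel": [0,0,0.0005],"twist": 0},{"jaw": 0,"travel": [0,0,0.0005],"twist": 0},{"jaw": 0,"travel": [0,0,0.0005],"twist": 0}]'

```text
t: 9.8
eef_pos: [544.2, -98.9, 111.1]
tcp_rot: [3.142, 0.0, -2.771]
ft_force: [0.8, 0.4, -1.0]
opening: 0.27
grip_force: 30.0
```

Call:
drive_tool --targets '[{"jaw": 0,"travel": [0,0,0.0005],"twist": 0},{"jaw": 0,"travel": [0,0,0.0005],"twist": 0},{"jaw": 0,"travel": [0,0,0.0005],"twist": 0}]'

```text
t: 10.05
eef_pos: [544.2, -98.9, 110.6]
tcp_rot: [-3.142, 0.0, -2.771]
ft_force: [-0.8, -0.9, -2.0]
opening: 0.276
grip_force: 30.0
```

Call:
drive_tool --targets '[{"jaw": 0,"travel": [0,0,0.0005],"twist": 0},{"jaw": 0,"travel": [0,0,0.0005],"twist": 0},{"jaw": 0,"travel": [0,0,0.0005],"twist": 0}]'

```text
t: 10.3
eef_pos: [544.3, -98.9, 110.2]
tcp_rot: [-3.141, 0.0, -2.771]
ft_force: [-0.3, -1.9, -1.7]
opening: 0.271
grip_force: 30.0
```

Call:
drive_tool --targets '[{"jaw": 0,"travel": [0,0,0.0005],"twist": 0},{"jaw": 0,"travel": [0,0,0.0005],"twist": 0},{"jaw": 0,"travel": [0,0,0.0005],"twist": 0}]'

```text
t: 10.55
eef_pos: [544.3, -98.9, 109.8]
tcp_rot: [-3.141, 0.0, -2.771]
ft_force: [0.0, -0.3, 0.8]
opening: 0.276
grip_force: 30.0
```

Call:
drive_tool --targets '[{"jaw": 0,"travel": [0,0,0.0003],"twist": 0},{"jaw": 0,"travel": [0,0,0.0003],"twist": 0},{"jaw": 0,"travel": [0,0,0.0003],"twist": 0}]'

```text
t: 10.8
eef_pos: [544.3, -98.9, 109.6]
tcp_rot: [-3.141, 0.0, -2.771]
ft_force: [-0.6, -1.2, 3.6]
opening: 0.277
grip_force: 30.0
```

Run:
```python
from h import *
go(543.5,-98.3,115,3.508-2*np.pi)
print(np.mean([state()["ft_force"] for i in range(3)],0))
s=read_camera("side");p=state()["eef_pos"];print(px(s,p-[0,0,76.2]))
cv2.imwrite("pics/f.png",crop(s,296,250,40,40,14))
```

```text
t 10.8 pos [544.3 -98.9 109.6] rot [-3.1414e+00  4.0000e-04 -2.7714e+00] F [-0.6 -1.2  3.6] op 0.277 j6 -2.24
travel [ 0.5  0.9 -5.4] twist 0.0037
[-0.57386095 -1.19045348  3.5931255 ]
[314.98756253 281.45216471]
```

View pics/f.png

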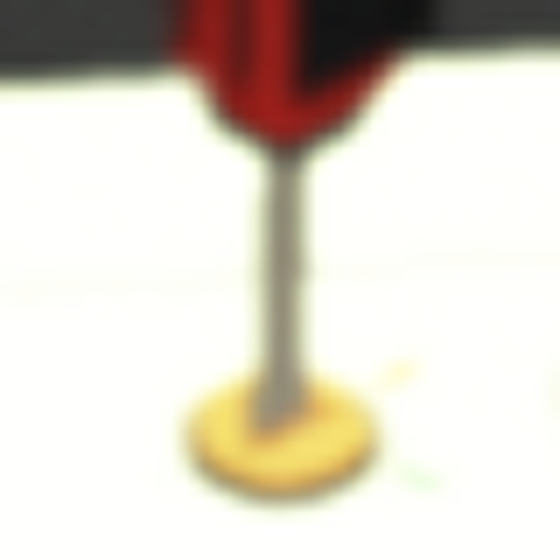

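The bit has sunk into the slot: its end now meets the head at crop (275,425), the slot is covered, and contact came with the tip about 3 mm below the face. Next I'll push up to about 12 N.

Call:
drive_tool --targets '[{"jaw": 0,"travel": [0,0,0.0003],"twist": 0},{"jaw": 0,"travel": [0,0,0.0006],"twist": 0},{"jaw": 0,"travel": [0,0,0.0006],"twist": 0}]'

```text
t: 11.1
eef_pos: [544.3, -98.9, 109.1]
tcp_rot: [-3.141, 0.0, -2.771]
ft_force: [-0.5, -1.1, 6.6]
opening: 0.275
grip_force: 30.0
```

Call:
drive_tool --targets '[{"jaw": 0,"travel": [0,0,0.0003],"twist": 0},{"jaw": 0,"travel": [0,0,0.0003],"twist": 0},{"jaw": 0,"travel": [0,0,0.0003],"twist": 0}]'

```text
t: 11.35
eef_pos: [544.4, -98.9, 108.9]
tcp_rot: [-3.141, 0.001, -2.771]
ft_force: [-0.8, -1.2, 8.1]
opening: 0.27
grip_force: 30.0
```

Call:
drive_tool --targets '[{"jaw": 0,"travel": [0,0,0.0004],"twist": 0},{"jaw": 0,"travel": [0,0,0.0004],"twist": 0},{"jaw": 0,"travel": [0,0,0.0004],"twist": 0},{"jaw": 0,"travel": [0,0,0.0004],"twist": 0}]'

```text
t: 11.68
eef_pos: [544.4, -98.9, 108.7]
tcp_rot: [-3.141, 0.001, -2.771]
ft_force: [-1.3, -1.7, 10.5]
opening: 0.271
grip_force: 30.0
```

Call:
drive_tool --targets '[{"jaw": 0,"travel": [0,0,0],"twist": 0.05},{"jaw": 0,"travel": [0,0,0],"twist": 0.1},{"jaw": 0,"travel": [0,0,0],"twist": 0.15},{"jaw": 0,"travel": [0,0,0],"twist": 0.2},{"jaw": 0,"travel": [0,0,0],"twist": 0.2}]'

```text
t: 12.1
eef_pos: [544.6, -99.1, 108.7]
tcp_rot: [-3.141, 0.001, -2.974]
ft_force: [-1.2, -2.0, 10.0]
opening: 0.273
grip_force: 30.0
```

```bash
python3 -c "
from h import *
go(543.5,-98.3,115);print(state()['moment'])"
```

```text
t 12.1 pos [544.6 -99.1 108.7] rot [-3.1409e+00  1.2000e-03 -2.9745e+00] F [-1.2 -2.  10. ] op 0.273 j6 -2.037
travel [ 0.9  0.9 -6.3] twist None
[-0.3551025   0.28773854  0.04455212]
```

Call:
drive_tool --targets '[{"jaw": 0,"travel": [0,0,0.0001],"twist": 0.04},{"jaw": 0,"travel": [0,0,0.0001],"twist": 0.08},{"jaw": 0,"travel": [0,0,0.0001],"twist": 0.12},{"jaw": 0,"travel": [0,0,0.0001],"twist": 0.16},{"jaw": 0,"travel": [0,0,0.0001],"twist": 0.2},{"jaw": 0,"travel": [0,0,0.0001],"twist": 0.2}]'

```text
t: 12.6
eef_pos: [544.6, -99.1, 108.7]
tcp_rot: [-3.141, 0.001, 3.109]
ft_force: [-1.3, -1.9, 9.9]
opening: 0.271
grip_force: 30.0
```

Run:
```python
from h import *
go(543.5,-98.3,115);print(state()['moment'])
cv2.imwrite("pics/g.png",crop(read_camera("side"),296,250,40,40,14))
```

```text
t 12.6 pos [544.6 -99.1 108.7] rot [-3.1411e+00  1.4000e-03  3.1094e+00] F [-1.3 -1.9  9.9] op 0.271 j6 -1.838
travel [ 1.1  0.7 -6.3] twist None
[-0.41212452  0.24766488  0.00601906]
```

View pics/g.png

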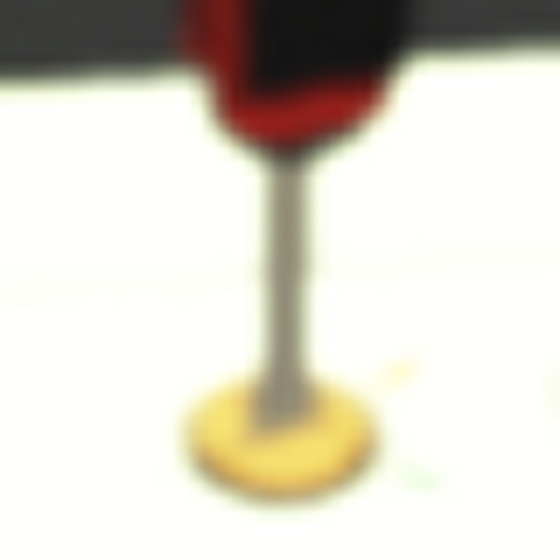

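The bit stays seated (base still sunk into the head at crop 285,425) and turns with a steady push of about 11 N. I'll continue turning.

Call:
drive_tool --targets '[{"jaw": 0,"travel": [0,0,0.0001],"twist": 0.04},{"jaw": 0,"travel": [0,0,0.0001],"twist": 0.08},{"jaw": 0,"travel": [0,0,0.0001],"twist": 0.12},{"jaw": 0,"travel": [0,0,0.0001],"twist": 0.16},{"jaw": 0,"travel": [0,0,0.0001],"twist": 0.2},{"jaw": 0,"travel": [0,0,0.0001],"twist": 0.24},{"jaw": 0,"travel": [0,0,0.0001],"twist": 0.24}]'

```text
t: 13.23
eef_pos: [544.7, -99.1, 108.7]
tcp_rot: [-3.141, 0.002, 2.869]
ft_force: [-0.5, -1.6, 10.2]
opening: 0.27
grip_force: 30.0
```

Call:
drive_tool --targets '[{"jaw": 0,"travel": [0,0,0.0001],"twist": 0.04},{"jaw": 0,"travel": [0,0,0.0001],"twist": 0.08},{"jaw": 0,"travel": [0,0,0.0001],"twist": 0.12},{"jaw": 0,"travel": [0,0,0.0001],"twist": 0.16},{"jaw": 0,"travel": [0,0,0.0001],"twist": 0.2},{"jaw": 0,"travel": [0,0,0.0001],"twist": 0.24},{"jaw": 0,"travel": [0,0,0.0001],"twist": 0.24}]'

```text
t: 13.82
eef_pos: [544.7, -99.1, 108.6]
tcp_rot: [3.141, 0.002, 2.629]
ft_force: [-0.7, -1.3, 9.9]
opening: 0.272
grip_force: 30.0
```

Run:
```python
from h import *
go(543.5,-98.3,115);print(state()['moment'])
```

```text
t 13.82 pos [544.7 -99.1 108.6] rot [3.1413e+00 1.7000e-03 2.6293e+00] F [-0.7 -1.3  9.9] op 0.272 j6 -1.358
travel [ 1.4  0.1 -6.4] twist None
[-0.46253639  0.15683654  0.02665134]
```

Call:
drive_tool --targets '[{"jaw": 0,"travel": [0,0,0.0001],"twist": 0.04},{"jaw": 0,"travel": [0,0,0.0001],"twist": 0.08},{"jaw": 0,"travel": [0,0,0.0001],"twist": 0.12},{"jaw": 0,"travel": [0,0,0.0001],"twist": 0.16},{"jaw": 0,"travel": [0,0,0.0001],"twist": 0.16}]'

```text
t: 14.23
eef_pos: [544.7, -99.1, 108.5]
tcp_rot: [3.141, 0.002, 2.469]
ft_force: [0.1, -2.6, 11.4]
opening: 0.274
grip_force: 30.0
```

Call:
drive_tool --targets '[{"jaw": 0,"travel": [0,0,0],"twist": 0.03},{"jaw": 0,"travel": [0,0,0],"twist": 0.06},{"jaw": 0,"travel": [0,0,0],"twist": 0.06}]'

```text
t: 14.48
eef_pos: [544.7, -99.1, 108.5]
tcp_rot: [3.141, 0.002, 2.41]
ft_force: [-0.1, -1.5, 9.6]
opening: 0.275
grip_force: 30.0
```

Run:
```python
from h import *
go(543.5,-98.3,115);print(state()['moment'])
```

```text
t 14.48 pos [544.7 -99.1 108.5] rot [3.1409e+00 1.7000e-03 2.4100e+00] F [-0.1 -1.5  9.6] op 0.275 j6 -1.138
travel [ 1.5 -0.2 -6.5] twist None
[-0.4660772   0.22434207  0.02825897]
```

Call:
drive_tool --targets '[{"jaw": 0,"travel": [0,0,0],"twist": 0.03},{"jaw": 0,"travel": [0,0,0],"twist": 0.06},{"jaw": 0,"travel": [0,0,0],"twist": 0.06}]'

```text
t: 14.73
eef_pos: [544.7, -99.1, 108.5]
tcp_rot: [3.141, 0.002, 2.35]
ft_force: [-2.1, -2.0, 10.0]
opening: 0.272
grip_force: 30.0
```

Run:
```python
from h import *
go(543.5,-98.3,115);print(state()['moment'])
```

```text
t 14.73 pos [544.7 -99.1 108.5] rot [3.1408e+00 1.7000e-03 2.3501e+00] F [-2.1 -2.  10. ] op 0.272 j6 -1.078
travel [ 1.4 -0.3 -6.5] twist None
[-0.44243004  0.23381795  0.02464787]
```

Call:
drive_tool --targets '[{"jaw": 0,"travel": [0,0,0],"twist": 0.03},{"jaw": 0,"travel": [0,0,0],"twist": 0.03}]'

```text
t: 14.9
eef_pos: [544.8, -99.1, 108.5]
tcp_rot: [3.141, 0.002, 2.32]
ft_force: [-1.1, -1.0, 11.2]
opening: 0.271
grip_force: 30.0
```

Run:
```python
from h import *
go(543.5,-98.3,115);print(state()['moment'])
```

```text
t 14.9 pos [544.8 -99.1 108.5] rot [3.1407e+00 1.7000e-03 2.3203e+00] F [-1.1 -1.  11.2] op 0.271 j6 -1.049
travel [ 1.4 -0.4 -6.5] twist None
[-0.43905673  0.2434878   0.03595774]
```

Call:
drive_tool --targets '[{"jaw": 0,"travel": [0,0,0],"twist": 0.03},{"jaw": 0,"travel": [0,0,0],"twist": 0.03}]'

```text
t: 15.07
eef_pos: [544.7, -99.1, 108.5]
tcp_rot: [3.141, 0.002, 2.29]
ft_force: [-0.1, -1.0, 11.6]
opening: 0.273
grip_force: 30.0
```

Run:
```python
from h import *
go(543.5,-98.3,115);print(state()['moment'])
```

```text
t 15.07 pos [544.7 -99.1 108.5] rot [3.1407e+00 1.7000e-03 2.2902e+00] F [-0.1 -1.  11.6] op 0.273 j6 -1.019
travel [ 1.4 -0.4 -6.5] twist None
[-0.41000244  0.22536855 -0.0386556 ]
```

Call:
drive_tool --targets '[{"jaw": 0,"travel": [0,0,0],"twist": 0.025},{"jaw": 0,"travel": [0,0,0],"twist": 0.025}]'

```text
t: 15.23
eef_pos: [544.8, -99.1, 108.5]
tcp_rot: [3.141, 0.002, 2.266]
ft_force: [-1.9, -1.9, 11.1]
opening: 0.277
grip_force: 30.0
```

Run:
```python
from h import *
go(543.5,-98.3,115);print(state()['moment'])
```

```text
t 15.23 pos [544.8 -99.1 108.5] rot [3.1406e+00 1.7000e-03 2.2655e+00] F [-1.9 -1.9 11.1] op 0.277 j6 -0.994
travel [ 1.4 -0.4 -6.5] twist None
[-0.513959    0.23599152  0.06433297]
```

Call:
drive_tool --targets '[{"jaw": 0,"travel": [0,0,0],"twist": 0.025},{"jaw": 0,"travel": [0,0,0],"twist": 0.025}]'

```text
t: 15.4
eef_pos: [544.7, -99.1, 108.5]
tcp_rot: [3.141, 0.002, 2.241]
ft_force: [-0.7, -1.9, 11.8]
opening: 0.27
grip_force: 30.0
```

Run:
```python
from h import *
go(543.5,-98.3,115);print(state()['moment'])
```

```text
t 15.4 pos [544.7 -99.1 108.5] rot [3.1406e+00 1.6000e-03 2.2405e+00] F [-0.7 -1.9 11.8] op 0.27 j6 -0.969
travel [ 1.4 -0.4 -6.5] twist None
[-0.52158188  0.21276606  0.0260278 ]
```

Call:
drive_tool --targets '[{"jaw": 0,"travel": [0,0,0],"twist": 0.025},{"jaw": 0,"travel": [0,0,0],"twist": 0.025}]'

```text
t: 15.57
eef_pos: [544.7, -99.1, 108.5]
tcp_rot: [3.141, 0.001, 2.216]
ft_force: [-1.3, -1.9, 11.3]
opening: 0.27
grip_force: 30.0
```

Run:
```python
from h import *
go(543.5,-98.3,115);print(state()['moment'])
```

```text
t 15.57 pos [544.7 -99.1 108.5] rot [3.1407e+00 1.4000e-03 2.2156e+00] F [-1.3 -1.9 11.3] op 0.27 j6 -0.944
travel [ 1.3 -0.5 -6.5] twist None
[-0.48669633  0.23880649 -0.00582697]
```

Call:
drive_tool --targets '[{"jaw": 0,"travel": [0,0,0],"twist": 0.02},{"jaw": 0,"travel": [0,0,0],"twist": 0.02},{"jaw": 0,"travel": [0,0,0],"twist": 0.02}]'

```text
t: 15.82
eef_pos: [544.6, -99.1, 108.5]
tcp_rot: [3.141, 0.001, 2.197]
ft_force: [-1.0, -1.2, 11.0]
opening: 0.272
grip_force: 30.0
```

Run:
```python
from h import *
go(543.5,-98.3,115);print(state()['moment'],state()['tau'][5])
```

```text
t 15.82 pos [544.6 -99.1 108.5] rot [3.1407e+00 1.4000e-03 2.1968e+00] F [-1.  -1.2 11. ] op 0.272 j6 -0.925
travel [ 1.3 -0.4 -6.5] twist None
[-0.50440883  0.32220965  0.00104534] 0.09581005666404963
```

Call:
drive_tool --targets '[{"jaw": 0,"travel": [0,0,0],"twist": 0.02},{"jaw": 0,"travel": [0,0,0],"twist": 0.02},{"jaw": 0,"travel": [0,0,0],"twist": 0.02}]'

```text
t: 16.07
eef_pos: [544.6, -99.1, 108.5]
tcp_rot: [3.141, 0.001, 2.177]
ft_force: [-0.7, -2.0, 11.3]
opening: 0.272
grip_force: 30.0
```

Run:
```python
from h import *
go(543.5,-98.3,115);print(state()['moment'],state()['tau'][5])
```

```text
t 16.07 pos [544.6 -99.1 108.5] rot [3.1408e+00 1.3000e-03 2.1769e+00] F [-0.7 -2.  11.3] op 0.272 j6 -0.905
travel [ 1.3 -0.4 -6.5] twist None
[-0.48885339  0.35254     0.00430552] 0.09887612191960216
```

Call:
drive_tool --targets '[{"jaw": 0,"travel": [0,0,0],"twist": 0.02},{"jaw": 0,"travel": [0,0,0],"twist": 0.03},{"jaw": 0,"travel": [0,0,0],"twist": 0.03}]'

```text
t: 16.32
eef_pos: [544.6, -99.1, 108.5]
tcp_rot: [3.141, 0.001, 2.146]
ft_force: [-0.6, -1.4, 11.8]
opening: 0.27
grip_force: 30.0
```

Run:
```python
from h import *
go(543.5,-98.3,115);print(state()['moment'],state()['tau'][5])
c=read_camera("side");cv2.imwrite("pics/g2.png",crop(c,296,250,40,40,14))
```

```text
t 16.32 pos [544.6 -99.1 108.5] rot [3.1407e+00 1.3000e-03 2.1463e+00] F [-0.6 -1.4 11.8] op 0.27 j6 -0.875
travel [ 1.3 -0.5 -6.5] twist None
[-0.53083139  0.35877737  0.02844726] 0.24733607657253742
```

View pics/g2.png

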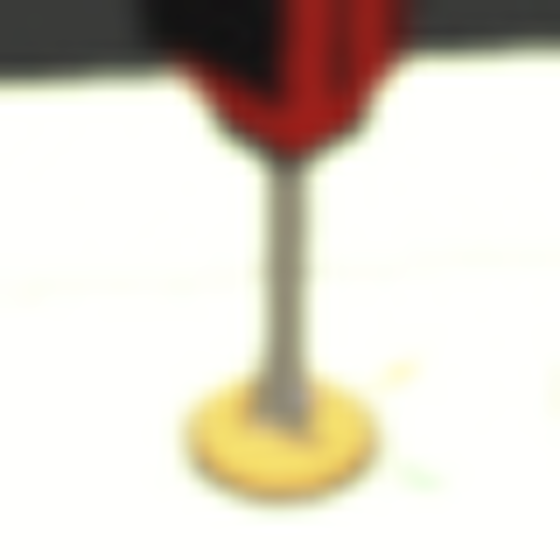

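Call:
drive_tool --targets '[{"jaw": 0,"travel": [0,0,0],"twist": 0},{"jaw": 0,"travel": [0,0,0],"twist": 0}]'

```text
t: 16.53
eef_pos: [544.6, -99.1, 108.5]
tcp_rot: [3.141, 0.001, 2.147]
ft_force: [-1.4, -2.3, 11.2]
opening: 0.273
grip_force: 30.0
```

Run:
```python
from h import *
go(543.5,-98.3,115);print(state()['moment'],state()['tau'][5])
```

```text
t 16.53 pos [544.6 -99.1 108.5] rot [3.1407e+00 1.3000e-03 2.1470e+00] F [-1.4 -2.3 11.2] op 0.273 j6 -0.875
travel [ 1.3 -0.5 -6.5] twist None
[-0.53374267  0.32957323  0.01063383] 0.043758455431088805
```

Call:
drive_tool --targets '[{"jaw": 0,"travel": [0,0,0],"twist": 0.02},{"jaw": 0,"travel": [0,0,0],"twist": 0.02},{"jaw": 0,"travel": [0,0,0],"twist": 0.02}]'

```text
t: 16.78
eef_pos: [544.6, -99.1, 108.5]
tcp_rot: [3.141, 0.001, 2.127]
ft_force: [-1.5, -1.9, 11.0]
opening: 0.276
grip_force: 30.0
```

Run:
```python
from h import *
go(543.5,-98.3,115);print(state()['moment'],state()['tau'][5])
```

```text
t 16.78 pos [544.6 -99.1 108.5] rot [3.1407e+00 1.2000e-03 2.1269e+00] F [-1.5 -1.9 11. ] op 0.276 j6 -0.855
travel [ 1.3 -0.5 -6.5] twist None
[-0.52418316  0.36485494  0.01347069] 0.11192609556019306
```

Run:
```python
from h import *
s=read_camera("side");f=s["frame"][272:288,308:325].astype(int)
print("R-B (brass high), cols 308..");print(f[...,0]-f[...,2]);print("min");print(f[...,0])
p=state()["eef_pos"]
for a in(0.366,-0.734,-0.9,-1.0):
    q=[px(s,p+[6.5*k*np.cos(a),6.5*k*np.sin(a),-p[2]+35]) for k in(-1,1)];d=q[1]-q[0];print(a,q,d[1]/d[0])
```

```text
R-B (brass high), cols 308..
[[  3   3   3   3   3   4  19  28  27  28  14   3   3   2   2   2   2]
 [  2   2   2   2   3   4  19  27  27  28  14   3   2   2   3   2   3]
 [  2   2   2   3   3   6  22  27  27  29  15   3   3   2   3   3   4]
 [  2   2   3   3   4  12  31  29  28  32  19   5   3   3   3   6  12]
 [  3   3   4   7  17  31  43  31  28  37  39  19   9   5   8  22  40]
 [  3   5  13  34  69  81  56  33  25  35  71  72  43  23  20  25  24]
 [  5  19  54  94 116 109  61  32  23  32  86 114 100  66  31  14   5]
 [ 13  47  96 124 130 108  60  38  31  47 104 128 128 104  59  19   4]
 [ 20  65 112 131 132 118  91  75  60  65 108 130 134 124  80  27   7]
 [ 20  63 112 132 134 130 125 119 110 101 115 132 136 126  84  34   9]
 [ 15  50  97 131 135 135 135 134 132 130 132 135 134 115  67  29  12]
 [ 10  29  54 105 130 135 138 137 136 138 137 133 120  76  43  19  13]
 [  5  13  30  52  85 114 127 130 131 129 122  97  63  40  19   9  10]
 [  3   4  10  19  35  51  64  71  70  63  55  43  24  13   5   3   3]
 [  2   3   3   4   9  16  20  22  22  19  17  11   6   3   3   3   2]
 [  2 
[... 906 characters left out ...]
97 222 247 248]
 [254 250 227 199 200 216 227 231 231 229 222 205 198 220 246 253 251]
 [255 254 252 242 223 207 199 197 198 200 204 219 238 251 254 254 254]
 [255 255 255 254 252 247 239 234 234 239 244 251 254 254 255 255 255]
 [255 255 255 255 255 254 254 254 254 254 254 254 255 255 255 255 255]]
0.366 [array([312.60092499, 282.21090099]), array([317.73412434, 279.51959356])] -0.524294352013666
-0.734 [array([312.17512645, 279.92685188]), array([318.18965861, 281.79851705])] 0.3111904842982554
-0.9 [array([312.44096674, 279.61312879]), array([317.92693162, 282.11547571])] 0.45613615407022673
-1.0 [array([312.63765198, 279.44035046]), array([317.73129885, 282.29046006])] 0.5595420485267167
```

```bash
cat >> h.py <<'E'
def avg(n=12):
    F=[]
    for i in range(n): read_camera("side");s=state();F.append(np.r_[s["ft_force"],s["moment"],s["tau"][5]])
    print("avg",np.mean(F,0).round(3),"se",(np.std(F,0)/n**.5).round(3),"yaw",s["tcp_rot"][2].round(4),"z",s["eef_pos"][2].round(2),"t",s["t"])
E
python3 -c "
from h import *
avg()"
```

```text
avg [-1.428 -1.926 11.33  -0.513  0.345  0.037  0.046] se [0.129 0.122 0.135 0.009 0.01  0.006 0.   ] yaw 2.127 z 108.51 t 17.4333
```

Call:
drive_tool --targets '[{"jaw": 0,"travel": [0,0,0],"twist": 0.02},{"jaw": 0,"travel": [0,0,0],"twist": 0.02}]'

```text
t: 17.6
eef_pos: [544.6, -99.1, 108.5]
tcp_rot: [3.141, 0.001, 2.106]
ft_force: [-0.7, -1.4, 11.5]
opening: 0.271
grip_force: 30.0
```

```bash
python3 -c "
from h import *
avg()"
```

```text
avg [-0.943 -1.609 11.38  -0.525  0.353  0.049  0.07 ] se [0.132 0.141 0.143 0.008 0.01  0.009 0.012] yaw 2.107 z 108.52 t 18.2
```

```bash
python3 -c "
from h import *
avg(6)"
```

```text
avg [-1.28  -1.694 11.251 -0.52   0.354  0.05   0.053] se [0.206 0.259 0.177 0.004 0.015 0.009 0.   ] yaw 2.107 z 108.48 t 18.5
```

Call:
drive_tool --targets '[{"jaw": 0,"travel": [0,0,0],"twist": 0.02},{"jaw": 0,"travel": [0,0,0],"twist": 0.02},{"jaw": 0,"travel": [0,0,0],"twist": 0.02},{"jaw": 0,"travel": [0,0,0],"twist": 0.02}]'

```text
t: 18.83
eef_pos: [544.6, -99.1, 108.5]
tcp_rot: [3.141, 0.001, 2.087]
ft_force: [-1.6, -2.0, 11.6]
opening: 0.271
grip_force: 30.0
```

```bash
python3 -c "
from h import *
avg()"
```

```text
avg [-1.41  -1.971 11.398 -0.517  0.346  0.065  0.058] se [0.225 0.173 0.149 0.007 0.005 0.011 0.   ] yaw 2.0871 z 108.51 t 19.4333
```

Torque now rises with each step (0.044 to 0.058 N m) after 1.42 rad of turn, so the screw is at its stop. I'll relax the twist within the play, then lift.

Call:
drive_tool --targets '[{"jaw": 0,"travel": [0,0,0],"twist": -0.06},{"jaw": 0,"travel": [0,0,0],"twist": -0.12},{"jaw": 0,"travel": [0,0,0],"twist": -0.18},{"jaw": 0,"travel": [0,0,0],"twist": -0.24},{"jaw": 0,"travel": [0,0,0],"twist": -0.24}]'

```text
t: 19.85
eef_pos: [544.8, -99.0, 108.5]
tcp_rot: [3.141, 0.002, 2.33]
ft_force: [-0.8, -1.4, 11.9]
opening: 0.273
grip_force: 30.0
```

Call:
drive_tool --targets '[{"jaw": 0,"travel": [0,0,-0.001],"twist": 0},{"jaw": 0,"travel": [0,0,-0.003],"twist": 0},{"jaw": 0,"travel": [0,0,-0.006],"twist": 0},{"jaw": 0,"travel": [0,0,-0.015],"twist": 0},{"jaw": 0,"travel": [0,0,-0.04],"twist": 0},{"jaw": 0,"travel": [0,0,-0.075],"twist": 0},{"jaw": 0,"travel": [0,0,-0.1],"twist": 0},{"jaw": 0,"travel": [0,0,-0.1],"twist": 0}]'

```text
t: 20.52
eef_pos: [545.7, -99.2, 212.8]
tcp_rot: [3.138, 0.006, 2.327]
ft_force: [-0.1, 0.3, -0.7]
opening: 0.272
grip_force: 30.0
```

Run:
```python
from h import *
go(554.9,191.5,205,2.551)
s=read_camera("side");p=state()["eef_pos"]
f=s["frame"][274:287,308:325].astype(int);print(f[...,1])
for a in(0.366,-0.734): print(a,[px(s,[545+6.5*k*np.cos(a),-98.5+6.5*k*np.sin(a),36]) for k in(-1,1)])
# tip position relative to TCP: bit against scene
u=px(s,p-[0,0,76.2]);print("tip pred",u);x,y=int(u[0])-8,int(u[1])-16
print(s["frame"][y:y+20:2,x:x+18].min(2))
```

```text
t 20.52 pos [545.7 -99.2 212.8] rot [3.1379 0.006  2.3269] F [-0.1  0.3 -0.7] op 0.272 j6 -1.055
travel [205.2 206.1   7.8] twist -0.2241
[[255 255 255 255 255 255 255 255 255 255 255 255 255 255 255 255 255]
 [255 255 255 255 255 255 255 254 254 255 255 255 255 255 255 255 254]
 [255 255 255 255 254 252 249 245 245 248 252 254 254 255 255 254 252]
 [255 255 254 252 245 238 232 227 226 230 236 243 250 253 254 254 254]
 [255 253 245 233 225 220 217 216 221 224 225 227 232 242 251 254 255]
 [254 240 223 220 212 197 185 189 206 209 211 220 224 225 236 252 255]
 [251 218 208 223 223 212 196 189 185 177 186 211 223 221 221 248 255]
 [250 211 197 222 227 224 220 217 208 198 200 216 220 207 202 241 254]
 [252 218 175 195 216 222 222 221 219 217 218 219 205 176 190 243 254]
 [254 235 174 157 182 199 201 202 202 203 203 193 169 161 219 251 254]
 [255 252 230 182 160 159 159 162 167 167 159 157 174 219 249 254 254]
 [255 255 254 246 224 192 168 159 162 172 184 214 242 253 255 255 255]
 [255 255 255 255 254 250 243 239 239 243 248 253 255 255 255 255 255]]
0.366 [array([312.70935373, 281.591480
[... 212 characters left out ...]
 89  65  58  58  58  58]
 [ 58  57  57  58  57  58  61  74  98 113 118 112  89  66  58  57  58  58]
 [ 57  58  57  57  57  58  60  75  99 114 117 110  89  65  58  58  58  57]
 [ 57  57  58  57  58  58  61  76  99 114 115 105  83  63  58  57  57  57]
 [ 57  58  58  57  57  58  62  78 101 115 115 104  82  63  57  58  57  57]
 [ 57  57  57  57  58  58  71 102 117 119 123 130 110  73  58  58  57  57]
 [ 57  58  57  57  57  58  71  99 115 118 121 124 106  74  59  58  58  57]
 [ 57  58  58  58  58  58  62  80  97 107 111 108  89  68  58  57  58  58]
 [ 57  57  57  58  58  57  57  58  58  61  64  64  61  58  58  58  58  58]
 [ 58  57  58  58  57  57  58  57  58  58  58  57  57  58  58  58  58  58]]
```

The slot now lies along the green mark: dark from side (314,279) to (317.5,280.5), slope 0.33 against 0.31 expected. Next I'll take the screwdriver back to the stand.

Call:
drive_tool --targets '[{"jaw": 0,"travel": [0.205,0.206,0.002],"twist": -0.224},{"jaw": 0,"travel": [0.205,0.206,0.002],"twist": -0.224},{"jaw": 0,"travel": [0.205,0.206,0.002],"twist": -0.224},{"jaw": 0,"travel": [0.205,0.206,0.002],"twist": -0.224},{"jaw": 0,"travel": [0.205,0.206,0.002],"twist": -0.224},{"jaw": 0,"travel": [0.205,0.206,0.002],"twist": -0.224},{"jaw": 0,"travel": [0.205,0.206,0.002],"twist": -0.224},{"jaw": 0,"travel": [0.205,0.206,0.002],"twist": -0.224}]'

```text
t: 21.23
eef_pos: [552.3, 197.5, 204.2]
tcp_rot: [-3.141, -0.002, 2.555]
ft_force: [-0.0, -1.2, -1.4]
opening: 0.271
grip_force: 30.0
```

Call:
drive_tool --targets '[{"jaw": 0,"travel": [0,0,0],"twist": 0},{"jaw": 0,"travel": [0,0,0],"twist": 0}]'

```text
t: 21.4
eef_pos: [552.8, 191.4, 204.6]
tcp_rot: [-3.14, -0.001, 2.552]
ft_force: [-0.3, -0.3, -1.4]
opening: 0.274
grip_force: 30.0
```

Run:
```python
from h import *
go(554.9,191.5,150,2.551)
```

```text
t 21.4 pos [552.8 191.4 204.6] rot [-3.1400e+00 -1.4000e-03  2.5515e+00] F [-0.3 -0.3 -1.4] op 0.274 j6 -0.76
travel [-1.6  1.3 54.6] twist 0.0005
```

Call:
drive_tool --targets '[{"jaw": 0,"travel": [-0.0016,0.0013,0.02],"twist": 0},{"jaw": 0,"travel": [-0.0016,0.0013,0.04],"twist": 0},{"jaw": 0,"travel": [-0.0016,0.0013,0.052],"twist": 0},{"jaw": 0,"travel": [-0.0016,0.0013,0.052],"twist": 0},{"jaw": 0,"travel": [-0.0016,0.0013,0.052],"twist": 0}]'

```text
t: 21.82
eef_pos: [555.5, 190.4, 153.3]
tcp_rot: [-3.141, -0.001, 2.549]
ft_force: [-0.3, 0.1, -0.6]
opening: 0.275
grip_force: 30.0
```

Run:
```python
from h import *
go(554.9,191.5,83,2.551)
```

```text
t 21.82 pos [555.5 190.4 153.3] rot [-3.1405e+00 -1.0000e-03  2.5490e+00] F [-0.3  0.1 -0.6] op 0.275 j6 -0.76
travel [ 1.1  0.6 70.3] twist -0.002
```

Call:
drive_tool --targets '[{"jaw": 0,"travel": [0.001,0.0006,0.005],"twist": 0},{"jaw": 0,"travel": [0.001,0.0006,0.01],"twist": 0},{"jaw": 0,"travel": [0.001,0.0006,0.015],"twist": 0},{"jaw": 0,"travel": [0.001,0.0006,0.02],"twist": 0},{"jaw": 0,"travel": [0.001,0.0006,0.025],"twist": 0},{"jaw": 0,"travel": [0.001,0.0006,0.025],"twist": 0}]'

```text
t: 22.32
eef_pos: [554.6, 192.8, 127.6]
tcp_rot: [-3.141, -0.001, 2.551]
ft_force: [-0.3, -0.6, -2.4]
opening: 0.272
grip_force: 30.0
```

Call:
drive_tool --targets '[{"jaw": 0,"travel": [0,0,0.008],"twist": 0},{"jaw": 0,"travel": [0,0,0.016],"twist": 0},{"jaw": 0,"travel": [0,0,0.024],"twist": 0},{"jaw": 0,"travel": [0,0,0.03],"twist": 0},{"jaw": 0,"travel": [0,0,0.035],"twist": 0},{"jaw": 0,"travel": [0,0,0.038],"twist": 0},{"jaw": 0,"travel": [0,0,0.038],"twist": 0}]'

```text
t: 22.9
eef_pos: [554.8, 192.8, 89.9]
tcp_rot: [-3.141, -0.001, 2.551]
ft_force: [1.0, 0.9, -1.1]
opening: 0.273
grip_force: 30.0
```

Call:
drive_tool --targets '[{"jaw": 0,"travel": [0.001,-0.001,0.002],"twist": 0},{"jaw": 0,"travel": [0.001,-0.001,0.004],"twist": 0},{"jaw": 0,"travel": [0.001,-0.001,0.006],"twist": 0},{"jaw": 0,"travel": [0.001,-0.001,0.007],"twist": 0},{"jaw": 0,"travel": [0.001,-0.001,0.007],"twist": 0}]'

```text
t: 23.32
eef_pos: [553.6, 192.6, 83.6]
tcp_rot: [3.142, -0.0, 2.551]
ft_force: [-0.3, 0.5, -1.4]
opening: 0.272
grip_force: 30.0
```

Call:
drive_tool --targets '[{"jaw": 0,"travel": [0,0,0.0005],"twist": 0},{"jaw": 0,"travel": [0,0,0.0005],"twist": 0}]'

```text
t: 23.48
eef_pos: [553.7, 192.6, 83.2]
tcp_rot: [3.141, 0.0, 2.551]
ft_force: [0.5, 0.6, -1.6]
opening: 0.271
grip_force: 30.0
```

Call:
drive_tool --targets '[{"jaw": 0,"travel": [0,0,0.0005],"twist": 0},{"jaw": 0,"travel": [0,0,0.001],"twist": 0},{"jaw": 0,"travel": [0,0,0.001],"twist": 0}]'

```text
t: 23.73
eef_pos: [553.6, 192.6, 82.1]
tcp_rot: [3.142, -0.0, 2.551]
ft_force: [0.2, 0.5, -1.1]
opening: 0.27
grip_force: 30.0
```

Call:
drive_tool --targets '[{"jaw": 0.4,"travel": [0,0,0],"twist": 0},{"jaw": 0.6,"travel": [0,0,0],"twist": 0},{"jaw": 0.8,"travel": [0,0,0],"twist": 0},{"jaw": 1,"travel": [0,0,0],"twist": 0},{"jaw": 1,"travel": [0,0,0],"twist": 0},{"jaw": 1,"travel": [0,0,0],"twist": 0},{"jaw": 1,"travel": [0,0,0],"twist": 0},{"jaw": 1,"travel": [0,0,0],"twist": 0}]'

```text
t: 24.4
eef_pos: [553.6, 192.6, 82.2]
tcp_rot: [3.141, 0.0, 2.551]
ft_force: [0.1, -0.2, 0.2]
opening: 0.777
grip_force: 0.0
```

Call:
drive_tool --targets '[{"jaw": 1,"travel": [0,0,-0.01],"twist": 0},{"jaw": 1,"travel": [0,0,-0.03],"twist": 0},{"jaw": 1,"travel": [0,0,-0.06],"twist": 0},{"jaw": 1,"travel": [0,0,-0.1],"twist": 0},{"jaw": 1,"travel": [0,0,-0.14],"twist": 0},{"jaw": 1,"travel": [0,0,-0.14],"twist": 0}]'

```text
t: 24.9
eef_pos: [555.9, 193.2, 230.4]
tcp_rot: [3.133, 0.008, 2.551]
ft_force: [0.4, 0.5, 0.0]
opening: 1.0
grip_force: 0.0
```

Call:
drive_tool --targets '[{"jaw": 1,"travel": [0.17,0.02,0],"twist": 0},{"jaw": 1,"travel": [0.17,0.02,0],"twist": 0},{"jaw": 1,"travel": [0.17,0.02,0],"twist": 0},{"jaw": 1,"travel": [0.17,0.02,0],"twist": 0},{"jaw": 1,"travel": [0.17,0.02,0],"twist": 0},{"jaw": 1,"travel": [0.17,0.02,0],"twist": 0}]'

```text
t: 25.4
eef_pos: [422.0, 305.2, 223.0]
tcp_rot: [3.141, 0.0, 2.554]
ft_force: [0.2, 0.5, 0.2]
opening: 1.0
grip_force: 0.0
```

Run:
```python
from h import *
go(554,191,83)
c=read_camera("top");s=read_camera("side")
x,y=180,210
q=cv2.cvtColor(c["frame"],cv2.COLOR_RGB2HSV)[y:y+55,x:x+50].astype(int)
for b in blobs((q[...,1]<110)&(q[...,2]>55)&(q[...,2]<150),x,y,30): print("cap",b[0],b[1],ray(c,*b[0],133))
x,y=258,160;q=cv2.cvtColor(s["frame"],cv2.COLOR_RGB2HSV)[y:y+70,x:x+55].astype(int)
red=((q[...,0]<8)|(q[...,0]>172))&(q[...,1]>150)&(q[...,2]>60)
for r in range(0,45,3):
    k=np.where(red[r])[0]
    if len(k):print(y+r,x+k.min(),x+k.max())
```

```text
t 25.4 pos [422.  305.2 223. ] rot [3.1406e+00 4.0000e-04 2.5542e+00] F [0.2 0.5 0.2] op 1.0 j6 -0.484
travel [-173.2  -21.9  140. ] twist None
cap [205.24568966 235.025     ] 1160 [553.04340802 169.9826369  133.        ]
cap [194.77464789 234.73239437] 71 [554.11639708 193.44462473 133.        ]
166 286 287
169 275 287
172 275 287
175 275 287
178 275 287
181 276 287
184 276 286
187 276 287
190 277 286
193 281 283
```

Call:
drive_tool --targets '[{"jaw": 1,"travel": [0,0,0],"twist": 0},{"jaw": 1,"travel": [0,0,0],"twist": 0},{"jaw": 1,"travel": [0,0,0],"twist": 0},{"jaw": 1,"travel": [0,0,0],"twist": 0}]'

```text
t: 25.83
eef_pos: [424.1, 303.3, 222.0]
tcp_rot: [-3.141, -0.0, 2.55]
ft_force: [0.0, 0.0, 0.3]
opening: 1.002
grip_force: 0.0
```

```bash
python3 -c "
from cell import *
print(job_done())"
```

```text
the job is handed in; nothing more can be done
None
```

The job is handed in at about 26 s, with no verdict returned: in the camera check the slot lay on the green mark, I turned the screw to its stop under a steady push of about 11–13 N, and the screwdriver stands released in its hole about 2 mm from its starting position.

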